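Shut and bolt a display transit crate

ROBOT

A 6-joint arm with a two-finger parallel gripper is mounted at the origin on the work surface. World frame = base frame: x ahead of the robot, y to its left, z up, the work surface at z = 0. Lengths are in m, angles in degrees, forces in N, time in s.
With the tool pointing down it reaches from about 0.25 to 0.725 m from the base axis. Payload 9.7 kg.
Tool frame: the origin (TCP) lies midway between the tips of the shut fingers; the grasp point (between the pads) lies 19 mm behind it; z points along the fingers, x is the direction in which the jaws open and shut, and the axes are right-handed (so a half turn about z gives the same grasp; the last joint's range is limited). The gripper opens to 85 mm and grips with 20 to 120 N. Pads are 22 mm wide; open, the fingers measure 114 mm over their backs; the gripper's body (76 mm by 85 mm) begins 54 mm behind the grasp point. The pads swing forward as they close: fully open they stand 13 mm farther back than shut.
Start: joints at [74.771, 4.979, 10.078, 95.1, 0, 90], TCP at [0.144, 0.531, 0.192] pointing down, gripper open.
Joint ranges: [-179.16, 179.16], [-48.56, 103.87], [-65.8, 70.77], [-126.05, 130.52], [-82.76, 87.17], [-180, 180]. Speed limits (degrees/s): [127.2, 127.2, 147.25, 180, 180, 180].

INTERFACE

Orientations are given as [roll, pitch, yaw] about the fixed x, y, z axes, in that order (R = Rz(yaw) Ry(pitch) Rx(roll)).
In Python, from workcell import bot, optics gives the robot as it stands.
- The arm moves only by the shell command python3 -m creep 'ROWS' [FORCE]. ROWS is JSON, a list of rows, each a list of 7 numbers: the shift along the tool's x, y, z in m, then the turn, a rotation vector about the tool's x, y, z in rad, then the opening, from 0 (shut) to 1 (fully open). A call has 1 to 8 rows; each row is the pose to reach, as a shift and turn from the pose commanded when the call began, along the tool's axes at that moment; what a row does not reach only later rows make up. A row lasts 1/10 s, in which the tool goes at most 50 mm and 8.59 degrees, less where a joint would pass 70% of its speed; a pose out of reach is approached as far as the arm can. A call with a gripper value outside its range is refused whole. The fingers move at their own pace and stop on an object; FORCE is the grip in N (left out, the last holds). Time passes only in rows, so rows that repeat a pose let the fingers close. It gives the time, the measured TCP pose, the force and the opening at its end, in the units of the state.
- bot.get_obs(): the state, without advancing time (a new reading comes with each control period).
- optics.camera(name): name is "scene" or "top"; returns the picture (480x640x3 uint8, red, green, blue); there is no depth.
- optics.camera_params(name): a dict with "camera_matrix" (3x3 intrinsics, pixels), "R" (3x3) and "t" (3): a world point X has camera coordinates R X + t. Camera axes: x right, y down, z forward; pixel columns grow to the right and rows downward; lengths in m; the calibration is good to about 2 mm. A picture is of the moment at which its call begins. camera_params takes no time and is no camera call.
- bot.job_done(): hands the job in, once; it reports no verdict.
The state is a dict: "time": time; "q": joint angles; "qd": joint speeds; "joint_efforts": joint torques, N m; "ee_pos": TCP position; "tcp_rot": TCP orientation; "wrist_force": force on the tool from outside, world axes, zero at the start; "torque": the same for the moment, N m; "opening": finger opening in m.
Only numpy, scipy, OpenCV 4.12 (cv2) and the standard library are available. Lean on these libraries where they do the work, as an engineer would, in place of code of your own. Each camera call takes 0.05 s, during which the arm holds its last target.

TASK

The plywood transit crate is packed for dispatch. Press its lid down until it is fully shut, push the black knob of the barrel bolt along its slot until the bolt is fully home in the keeper on the lid, then push the knob over sideways into the notch and down as far as it goes, so that the bolt cannot slide back. Push the knob lightly, without gripping or forcing it; do not open the lid further, and leave the jar, small carton, tape roll and screwdriver where they are.

Things in the scene. Friction and masses are not known exactly. Their poses are not given: they have to be found in the camera images.
- crate: Fixed, heavy plywood transit crate, 320 mm (its x) by 426 mm (its y), 130 mm high. Origin on the bench, under the middle of the seam between fixed deck and lid; z up. The deck is the flat top from y = -140 to 0 mm, 130 mm high; it carries the barrel bolt along the line x = 0. The lid covers y = 0 to 280 mm.
- lid (a joint): Hinge of the lid, rad: 0 = fully shut, flush with the deck; starts ajar at 0.35 to 0.7. Hinge line along the crate's x at y = 280 mm, 130 mm high; the free edge is next to the deck. Lid 0.5 kg, 292 x 276 x 12 mm. Hinge friction holds it wherever it is left, so push it down all the way (2 to 5 N near the free edge).
- lid_edge (a point): Point on the lid's flat upper face where it is good to press, 50 mm from the seam, 230 mm from the hinge line, mid-width. Axes are the lid's: z out of its face, parallel to the crate's when shut. Two 10 mm high battens cross the lid at x = -105 and +105 mm. The bolt's keeper loop, 50 mm wide and 31 mm high, stands on the lid at x = 0, 12 to 30 mm from the seam.
- barrel (a point): Middle of the barrel bolt's axis, 16 mm above the deck (axes are the crate's). The round slotted barrel, 25 mm wide, top 28 mm above the deck, runs from y = -118 to -22 mm of the crate on a 50 mm wide plate. L-shaped slot, 13 mm wide: along the barrel's top, then at the lid end a notch down its +x side only.
- bolt (a joint): Travel of the bolt, m: 0 = fully drawn back, 0.050 = fully home (end stop; the round 16 mm rod then passes through the keeper). Grows towards the crate's +y, towards the lid. Starts at 0 to 0.012. About 2.5 N of friction; it stays where it is left. If pushed out while the lid is open, the keeper strikes it and the lid cannot shut.
- bolt_turn (a joint): Turn of the knob about the barrel's axis, rad: 0 = upright in the long slot, growing as it swings down to the crate's +x side; 1.36 = fully down in the notch (stop). Turns past about 0.25 only with the bolt fully home, within 2 mm. About 2 N at the knob; stays where left. The ball moves on an arc: go along with it, a fingertip that presses straight down grips it by friction.
- knob: The black ball knob, 22 mm, on its 9 mm stem. Origin at the ball's centre, 34 mm from the barrel's axis; z points along the stem, away from the barrel. Upright the centre is 50 mm above the deck (180 mm above the bench), fully down in the notch 23 mm above the deck. Light pushes do: well under 20 N, also against the end stops.
- slot_start (a point): Where the ball's centre is when the bolt is fully drawn back, knob upright (fixed to the crate; its axes are the crate's).
- slot_corner (a point): Where the ball's centre is when the bolt is fully home and the knob still upright: the corner of the L (fixed to the crate; its axes are the crate's).
- notch_end (a point): Where the ball's centre is when the knob is fully down in the notch: the end of the L (fixed to the crate; its axes are the crate's).
- screw_jar: Bystander: jar with a blue cap, 42 mm wide, 55 mm high, standing on the deck, 115 mm to one side of the bolt (it and the small carton swap places). Origin under its centre.
- fuse_carton: Bystander: small cardboard carton 45 by 60 by 32 mm high on the deck, 115 mm to the other side of the bolt. Origin under its centre.
- tape_roll: Bystander: roll of brown packing tape lying flat on the bench, 96 mm wide, 48 mm high, off the deck end of the crate. Origin under its centre.
- screwdriver: Bystander: screwdriver lying on the bench off the deck end of the crate. Origin under its middle.

How it is judged (in metres and radians):
On the way, in this order (a step that is already met when the one before it is completed fails the run):
1. the lid is pressed shut with the bolt still drawn back (value of joint lid below 0.02 rad and value of joint bolt below 0.025 m), for 0.1 s.
2. the bolt is pushed home with the knob still upright (value of joint bolt above 0.046 m and value of joint bolt_turn below 0.6 rad and value of joint lid below 0.02 rad), for 0.1 s.
3. the knob is turned down into the notch (value of joint bolt_turn above 1.16 rad), for 0.2 s.
At the end, for the whole second after the job is handed in: Lid shut to within 0.02 rad, bolt within 4 mm of fully home, knob turned down to within 0.2 rad of its stop in the notch, and the four bystanders within 20 mm of where they stood, the jar upright (value of joint lid below 0.02 rad and value of joint bolt above 0.046 m and value of joint bolt_turn above 1.16 rad and distance of each of screw_jar, fuse_carton, tape_roll, screwdriver from where it was at the start of the episode below 0.02 m and angle between screw_jar's own z axis and vertical below 0.3 rad); the robot touches nothing.
It fails at once if a bystander is pushed, lifted or carried away (more than 20 mm) (distance of any of screw_jar, fuse_carton, tape_roll, screwdriver from where it was at the start of the episode above 0.02 m).
It fails at once if the lid is lifted or thrown further open instead of pressed shut (value of joint lid above 0.85 rad).
It fails at once if the knob is forced or gripped hard (fingers on it with over 35 N) (contact force between the fingers and knob above 35 N).
It also fails if it takes over 56 s, if anything falls off the work surface, if the arm or the gripper's body presses on something with over 40 N, if the wrist force passes 120 N, or if a joint passes its speed limit or range.

## Working session

There is one attempt and no reset: what is moved stays moved. The work goes in short steps, Python scripts to look and compute and a shell command to move; the robot and the scene stay as the last step left them, time stands still between calls to the robot, and variables do not carry over. Pictures are saved under pics/ and viewed, and the job is handed in when it is done.

```bash
ls; mkdir -p pics; python3 - <<'E'
from workcell import bot, optics
import cv2
o=bot.get_obs(); print(o)
for n in("scene","top"):
    cv2.imwrite(f"pics/{n}0.png",optics.camera(n)[:,:,::-1]); p=optics.camera_params(n); print(n,p)
E
```

```text
pics
{'time': 0.0, 'q': array([ 7.47703413e+01,  5.01243227e+00,  1.00331011e+01,  9.51006042e+01,
       -1.83955584e-03,  9.00009182e+01]), 'qd': array([ 0.05152663, -0.0811382 ,  0.03191515, -0.05309057,  0.01932657,
       -0.02683724]), 'joint_efforts': array([ 9.78157404e-04, -5.20388567e+01,  4.64802682e+01,  1.62617338e-02,
        8.89559283e-05,  1.52024313e-05]), 'ee_pos': array([0.14441026, 0.53039305, 0.19095822]), 'tcp_rot': array([1.79998159e+02, 7.99353788e-02, 7.47694230e+01]), 'wrist_force': array([ 0.33050672, -0.59123341,  0.11248376]), 'torque': array([ 0.00556398,  0.02738784, -0.00957231]), 'opening': 0.08516436431752494}
scene {'camera_matrix': array([[598.49924338,   0.        , 318.27759621],
       [  0.        , 598.49924338, 240.78716775],
       [  0.        ,   0.        ,   1.        ]]), 'R': array([[-0.90015444,  0.43553287,  0.00575438],
       [ 0.41229734,  0.85624343, -0.31122033],
       [-0.14047383, -0.27777385, -0.95032036]]), 't': array([ 0.45552472, -0.24927841,  1.25417715])}
top {'camera_matrix': array([[573.4364024 ,   0.        , 319.69863953],
       [  0.        , 573.4364024 , 226.00645802],
       [  0.        ,   0.        ,   1.        ]]), 'R': array([[-3.96655094e-04, -9.99993498e-01, -3.58422190e-03],
       [-9.89836412e-01,  9.02333901e-04, -1.42207819e-01],
       [ 1.42210129e-01,  3.49138589e-03, -9.89830334e-01]]), 't': array([0.06531591, 0.56276701, 1.29155161])}
```

View pics/scene0.png

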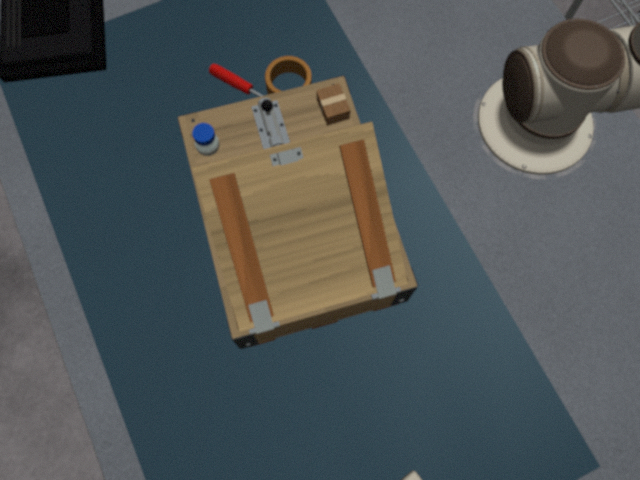

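View pics/top0.png

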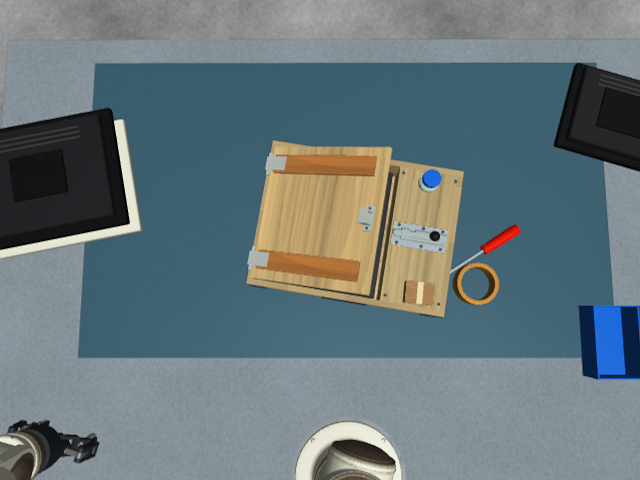

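```bash
python3 - <<'E'
import cv2
a=cv2.imread("pics/top0.png")[130:330,235:535]; cv2.imwrite("pics/topz.png",cv2.resize(a,None,fx=2.66,fy=2.66,interpolation=2))
a=cv2.imread("pics/scene0.png")[40:240,160:420]; cv2.imwrite("pics/scenez.png",cv2.resize(a,None,fx=3,fy=3,interpolation=2))
E
```

```text
(no output)
```

View pics/topz.png

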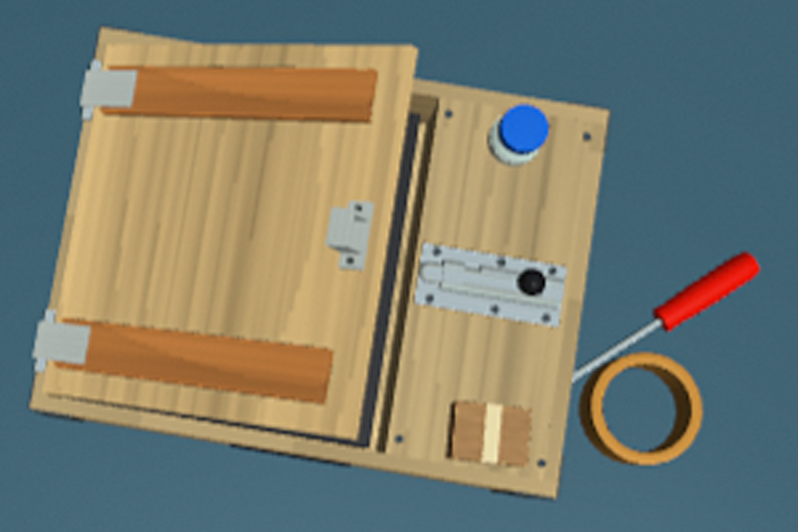

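View pics/scenez.png

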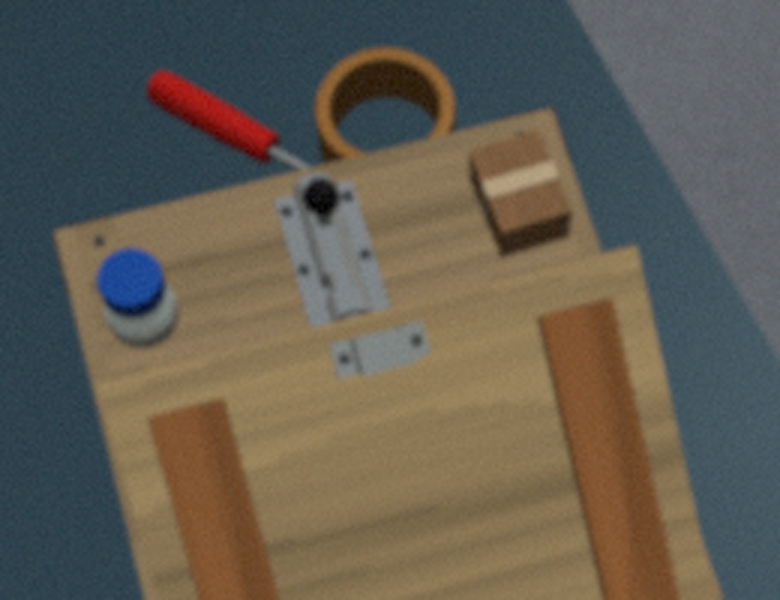

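```bash
cat > h.py <<'E'
import numpy as np, cv2
from workcell import bot, optics
def ray(n,u,v):
    p=optics.camera_params(n);d=p["R"].T@np.linalg.solve(p["camera_matrix"],[u,v,1.]);return -p["R"].T@p["t"],d
def onz(n,u,v,z):
    c,d=ray(n,u,v);return c+d*(z-c[2])/d[2]
def tri(a,b):
    c1,d1=ray(*a);c2,d2=ray(*b);s=np.linalg.lstsq(np.c_[d1,-d2],c2-c1,rcond=None)[0]
    p,q=c1+s[0]*d1,c2+s[1]*d2;return (p+q)/2,np.linalg.norm(p-q)
def proj(n,X):
    p=optics.camera_params(n);x=p["camera_matrix"]@(p["R"]@np.asarray(X)+p["t"]);return x[:2]/x[2]
def blob(img,x0,x1,y0,y1,thr=60):
    s=img[y0:y1,x0:x1];m=(s.max(2)<thr).astype(np.uint8)
    k,l,st,ce=cv2.connectedComponentsWithStats(m)
    return [(st[i][4],ce[i]+[x0,y0]) for i in range(1,k) if st[i][4]>25]
E
python3 - <<'E'
from h import *
np.set_printoptions(precision=4,suppress=True)
T=cv2.imread("pics/top0.png");S=cv2.imread("pics/scene0.png")
bt=blob(T,420,450,225,252);bs=blob(S,255,280,92,118);print(bt,bs)
kt=bt[0][1];ks=bs[0][1]
print("knob",tri(("top",*kt),("scene",*ks)), onz("top",*kt,.18),onz("scene",*ks,.18))
z=lambda u,v:(235+u/2.66,130+v/2.66)
zs=lambda u,v:(160+u/3,40+v/3)
A=onz("top",*z(608,110),.13);B=onz("top",*z(557,497),.13)
C=onz("top",*z(102,28),.13);D=onz("top",*z(30,408),.13)
print(A,B,C,D,np.linalg.norm(A-B),np.linalg.norm(C-D),np.linalg.norm(A-C),np.linalg.norm(B-D))
print("scene",onz("scene",*zs(53,230),.13),onz("scene",*zs(550,108),.13))
E
```

```text
[(np.int32(73), array([434.5479, 235.7945]))] [(np.int32(103), array([266.5243, 105.8252]))]
knob (array([ 0.5232, -0.1744,  0.1787]), np.float64(0.0025480076388166573)) [ 0.5221 -0.1733  0.18  ] [ 0.5244 -0.1746  0.18  ]
[ 0.6707 -0.2509  0.13  ] [ 0.3556 -0.199   0.13  ] [0.7411 0.1671 0.13  ] [0.4263 0.2214 0.13  ] 0.31934156657493623 0.31944264897750885 0.42389772384807595 0.42635473877951846
scene [ 0.673  -0.2537  0.13  ] [ 0.3577 -0.1991  0.13  ]
```

```bash
cat >> h.py <<'E'
from scipy.spatial.transform import Rotation as Ro
O=np.array([.5370,-.0880,0]);YAW=np.radians(-9.6)
ex=np.array([np.cos(YAW),np.sin(YAW),0]);ey=np.array([-np.sin(YAW),np.cos(YAW),0]);ez=np.array([0,0,1.])
def w(x,y,z): return O+x*ex+y*ey+z*ez
def cr(p): p=np.asarray(p)-O; return np.array([p@ex,p@ey,p[2]])
def shift(x,y,z,yaw=80.4):
    o=bot.get_obs();R=Ro.from_euler('xyz',o["tcp_rot"],degrees=True);T=Ro.from_euler('xyz',[180,0,yaw],degrees=True)
    return R.inv().apply(w(x,y,z)-o["ee_pos"]),(R.inv()*T).as_rotvec()
def st():
    o=bot.get_obs();f=o["wrist_force"]
    print(round(o["time"],2),"crate mm",np.round(cr(o["ee_pos"])*1000,1),"F crate",np.round([f@ex,f@ey,f[2]],1),"open",round(o["opening"],4),np.round(o["tcp_rot"],1))
E
python3 - <<'E'
from h import *
print(*[np.round(shift(0,.09,z),4) for z in (.37,)])
T=lambda u,v:("top",235+u/2.66,130+v/2.66)
Sc=lambda u,v:("scene",160+u/3,40+v/3)
# lid corner +x free edge; keeper holes
for a,b in [((350,261),(417,340)),((358,207),(344,357))]:
    p,e=tri(T(*a),Sc(*b)); c=cr(p);print(c,e,np.arctan2(c[2]-.13,.28-c[1]))
E
```

```text
[[-4.043e-01  5.324e-01 -1.785e-01]
 [-1.000e-04  1.200e-03 -9.820e-02]]
[-0.01974435  0.0586727   0.26303698] 0.0018305432547674112 0.5412184342022761
[0.01970694 0.05934764 0.26678153] 0.0016358442484254783 0.5549206366580622
```

The keeper screws triangulate at x=±20 mm with a small ray gap. They put the lid at about 0.54 rad, which fits the stated range. Moving above the lid.

```bash
python3 -m creep '[[0,0,-0.05,0,0,0,0],[0,0,-0.1,0,0,0,0],[0,0,-0.17,0,0,-0.05,0],[-0.03,0.04,-0.178,0,0,-0.098,0],[-0.06,0.08,-0.178,0,0,-0.098,0],[-0.09,0.12,-0.178,0,0,-0.098,0],[-0.12,0.16,-0.178,0,0,-0.098,0],[-0.15,0.2,-0.178,0,0,-0.098,0]]'; python3 - <<'E'
from h import *
st();print(*shift(0,.09,.34))
E
```

```text
time: 0.9
ee_pos: [0.2948, 0.3369, 0.3695]
tcp_rot: [-180.0, 0.0, 80.4]
wrist_force: [0.9, -0.0, -0.1]
opening: -0.0
0.9 crate mm [-309.7  378.5  369.5] F crate [ 0.9  0.1 -0.1] open -0.0 [-180.     0.    80.4]
[-0.28865445  0.30957976  0.02953058] [-3.63032283e-06  1.41814447e-04  3.62929089e-04]
```

```bash
python3 -m creep '[[-0.034,0.036,0,0,0,0,0],[-0.068,0.072,0,0,0,0,0],[-0.102,0.108,0,0,0,0,0],[-0.136,0.144,0,0,0,0,0],[-0.17,0.18,0,0,0,0,0],[-0.204,0.216,0,0,0,0,0],[-0.238,0.252,0.01,0,0,0,0],[-0.272,0.288,0.02,0,0,0,0]]'; python3 - <<'E'
from h import *
st();print(*shift(0,.09,.26))
E
```

```text
time: 1.7
ee_pos: [0.533, 0.0211, 0.3496]
tcp_rot: [180.0, -0.0, 80.4]
wrist_force: [0.5, -0.2, 1.0]
opening: -0.0001
1.7 crate mm [-22.2 106.9 349.6] F crate [ 0.5 -0.1  1. ] open -0.0001 [180.   -0.   80.4]
[-0.01686629  0.02214554  0.08955642] [ 0.00029845 -0.00014996 -0.00052612]
```

```bash
python3 -m creep '[[-0.017,0.022,0.03,0,0,0,0],[-0.017,0.022,0.06,0,0,0,0],[-0.017,0.022,0.09,0,0,0,0],[-0.017,0.022,0.105,0,0,0,0],[-0.017,0.022,0.12,0,0,0,0],[-0.017,0.022,0.135,0,0,0,0],[-0.017,0.022,0.15,0,0,0,0]]'; python3 - <<'E'
from h import *
st()
E
```

```text
time: 2.4
ee_pos: [0.5507, 0.0027, 0.199]
tcp_rot: [-180.0, -0.0, 80.4]
wrist_force: [0.1, 0.5, 1.8]
opening: 0.0002
2.4 crate mm [ -1.6  91.7 199. ] F crate [0.  0.5 1.8] open 0.0002 [-180.    -0.    80.4]
```

```bash
python3 -m creep '[[0,0,0.015,0,0,0,0],[0,0,0.03,0,0,0,0],[0,0,0.042,0,0,0,0],[0,0,0.052,0,0,0,0],[0,0,0.06,0,0,0,0],[0,0,0.066,0,0,0,0],[0,0,0.069,0,0,0,0],[0,0,0.07,0,0,0,0]]'; python3 - <<'E'
from h import *
st()
cv2.imwrite("pics/top1.png",optics.camera("top")[:,:,::-1])
E
```

```text
time: 3.2
ee_pos: [0.5508, 0.0026, 0.1298]
tcp_rot: [-180.0, 0.0, 80.4]
wrist_force: [-0.2, -1.3, 2.0]
opening: 0.0001
3.2 crate mm [ -1.5  91.6 129.8] F crate [-0.  -1.3  2. ] open 0.0001 [-180.     0.    80.4]
```

View pics/top1.png

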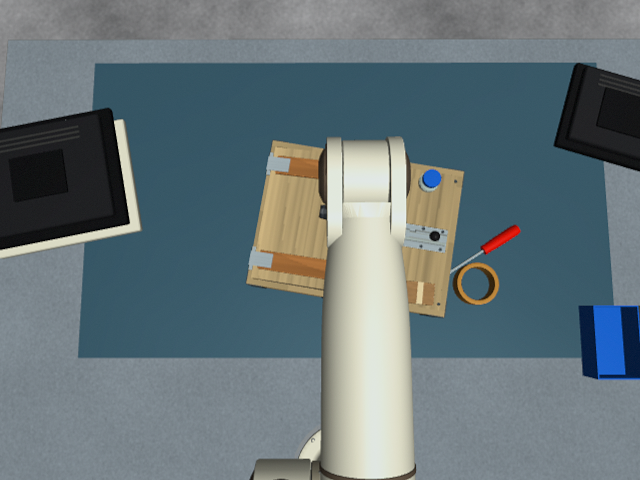

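The arm covers the lid middle, but the knob (434,236), jar and carton haven't moved. The force is still only 2 N, so the lid hasn't reached its stop. Pressing on in 1 mm rows.

```bash
python3 -m creep '[[0,0,0.001,0,0,0,0],[0,0,0.002,0,0,0,0],[0,0,0.002,0,0,0,0]]'; python3 - <<'E'
from h import *
st()
E
```

```text
time: 3.55
ee_pos: [0.551, 0.0026, 0.128]
tcp_rot: [180.0, -0.0, 80.4]
wrist_force: [0.4, -0.8, 1.7]
opening: 0.0001
3.55 crate mm [ -1.3  91.7 128. ] F crate [ 0.5 -0.7  1.7] open 0.0001 [180.   -0.   80.4]
```

```bash
python3 -m creep '[[0,0,0.001,0,0,0,0],[0,0,0.001,0,0,0,0]]'; python3 -m creep '[[0,0,0.001,0,0,0,0],[0,0,0.001,0,0,0,0]]';python3 -m creep '[[0,0,0.001,0,0,0,0],[0,0,0.001,0,0,0,0]]'
```

```text
time: 3.75
ee_pos: [0.5509, 0.0026, 0.1269]
tcp_rot: [180.0, -0.0, 80.4]
wrist_force: [0.7, -1.1, 1.3]
opening: 0.0001
time: 3.95
ee_pos: [0.5509, 0.0026, 0.1258]
tcp_rot: [180.0, -0.0, 80.4]
wrist_force: [0.7, -0.4, 2.2]
opening: -0.0002
time: 4.15
ee_pos: [0.5508, 0.0026, 0.1247]
tcp_rot: [-180.0, -0.0, 80.4]
wrist_force: [0.0, -1.0, 0.2]
opening: -0.0001
```

```bash
python3 - <<'E'
from h import *
im=optics.camera("scene")[:,:,::-1];cv2.imwrite("pics/scene1.png",cv2.resize(im[40:360,120:520],None,fx=1.9,fy=1.8,interpolation=2))
st()
E
```

```text
4.2 crate mm [ -1.5  91.7 124.8] F crate [ 0.  -1.3  0.6] open -0.0001 [-180.    -0.    80.4]
```

View pics/scene1.png

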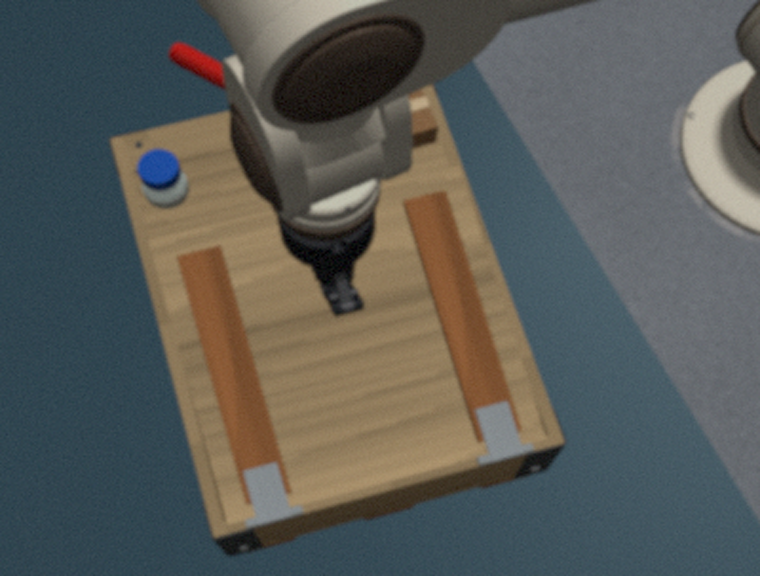

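```bash
python3 -m creep '[[0,0,0.001,0,0,0,0],[0,0,0.002,0,0,0,0],[0,0,0.002,0,0,0,0]]'; python3 -m creep '[[0,0,0.001,0,0,0,0],[0,0,0.002,0,0,0,0],[0,0,0.002,0,0,0,0]]'
```

```text
time: 4.5
ee_pos: [0.5508, 0.0026, 0.1227]
tcp_rot: [-180.0, 0.0, 80.4]
wrist_force: [-0.9, -1.0, 0.8]
opening: -0.0
time: 4.8
ee_pos: [0.5508, 0.0026, 0.1207]
tcp_rot: [-180.0, 0.0, 80.4]
wrist_force: [-0.0, 0.1, 1.3]
opening: 0.0001
```

```bash
python3 -m creep '[[0,0,-0.04,0,0,0,0],[0,0,-0.08,0,0,0,0],[0.04,-0.04,-0.1,0,0,0,0],[0.08,-0.06,-0.1,0,0,0,0],[0.12,-0.08,-0.1,0,0,0,0],[0.16,-0.1,-0.1,0,0,0,0],[0.2,-0.12,-0.1,0,0,0,0],[0.23,-0.13,-0.1,0,0,0,0]]'; python3 - <<'E'
from h import *
im=optics.camera("scene")[:,:,::-1];cv2.imwrite("pics/scene2f.png",im);cv2.imwrite("pics/scene2.png",cv2.resize(im[40:340,150:430],None,fx=2.0,fy=2.0,interpolation=2))
im=optics.camera("top")[:,:,::-1];cv2.imwrite("pics/top2f.png",im);cv2.imwrite("pics/top2.png",cv2.resize(im[130:330,235:535],None,fx=2.66,fy=2.66,interpolation=2))
st()
E
```

```text
time: 5.6
ee_pos: [0.4597, 0.2535, 0.221]
tcp_rot: [-180.0, -0.0, 80.5]
wrist_force: [0.8, 0.2, -0.1]
opening: 0.0002
5.7 crate mm [-133.1  324.7  220.3] F crate [ 0.5 -0.8 -0.4] open 0.0002 [-179.9   -0.    80.6]
```

View pics/scene2.png

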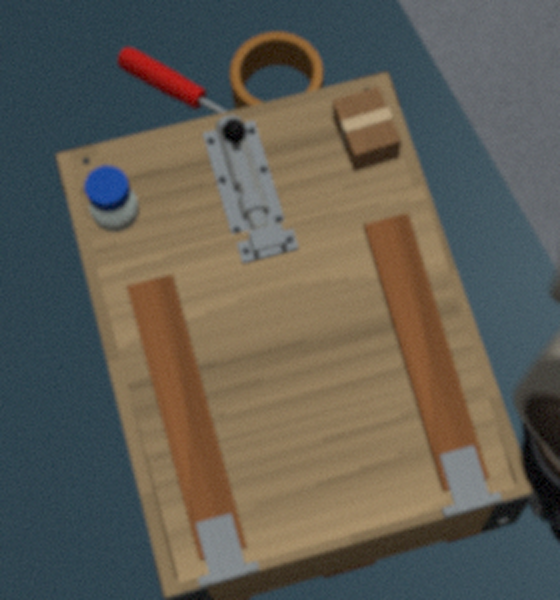

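View pics/top2.png

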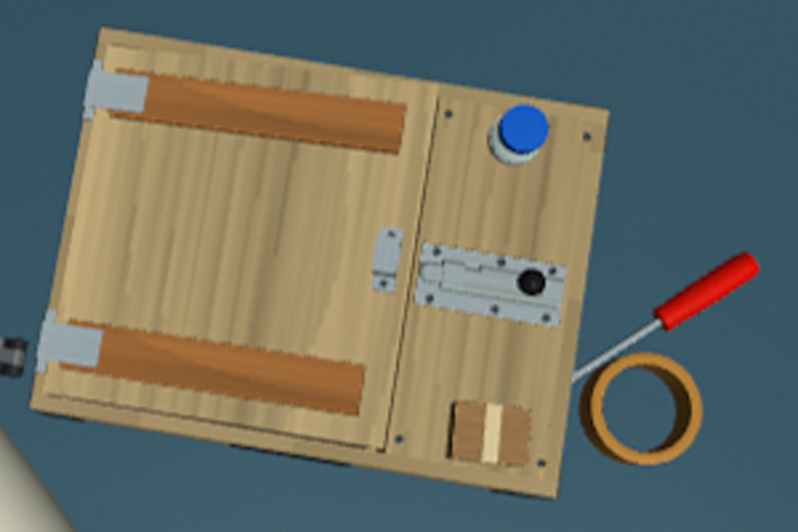

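```bash
python3 - <<'E'
from h import *
T=lambda u,v:("top",235+u/2.66,130+v/2.66)
Sc=lambda u,v:("scene",150+u/2,40+v/2)
for n,a,b in [("k+",(390,234),(247,253)),("k-",(383,284),(291,240)),("b+",(406,103),(129,287)),("b+2",(400,153),(172,277)),("b-",(364,365),(366,224)),("b-2",(358,415),(408,215)),("deck screw-",(398,439),(0,0)),("plate screws",(436,252),(236,229)),("",(545,318),(253,130)),("",(552,271),(210,141))]:
    if b==(0,0):continue
    p,e=tri(T(*a),Sc(*b)); c=cr(p);print(n,np.round(c*1000,1),round(e*1000,1), np.round(cr(onz(*T(*a),c[2]))*1000,1))
E
```

```text
k+ [ 19.7  26.4 172.7] 0.5 [ 19.5  26.5 172.7]
k- [-20.1  25.7 173.7] 1.3 [-20.7  26.  173.7]
b+ [124.8  30.4 175.9] 0.9 [125.2  30.2 175.9]
b+2 [ 86.9  27.8 167. ] 1.0 [ 86.4  28.1 167. ]
b- [-85.8  31.  178.2] 1.0 [-86.2  31.3 178.2]
b-2 [-124.5   29.2  171. ] 0.4 [-124.6   29.4  171. ]
plate screws [ 19.5 -16.5 134.3] 3.9 [ 17.7 -15.5 134.3]
 [ -20.3 -110.1  135.7] 1.6 [ -21.  -109.7  135.7]
 [  19.8 -111.6  132. ] 3.4 [  18.3 -110.7  132. ]
```

```bash
python3 - <<'E'
from h import *
for z in (.125,.16,.18):
  p=proj("scene",w(-.0015,.0917,z)); print(z,(p-[120,40])*[1.9,1.8])
print(proj("scene",bot.get_obs()["ee_pos"]),proj("top",bot.get_obs()["ee_pos"]))
E
```

```text
0.125 [335.41313668 301.50392668]
0.16 [334.29484918 288.09831964]
0.18 [333.62259393 280.03957824]
[419.32373974 299.75704416] [224.08981588 264.44507789]
```

```bash
python3 - <<'E'
import cv2
im=cv2.imread("pics/top2f.png")[180:330,140:340]; cv2.imwrite("pics/c1.png",cv2.resize(im,None,fx=3.5,fy=3.5))
E
```

```text
(no output)
```

View pics/c1.png

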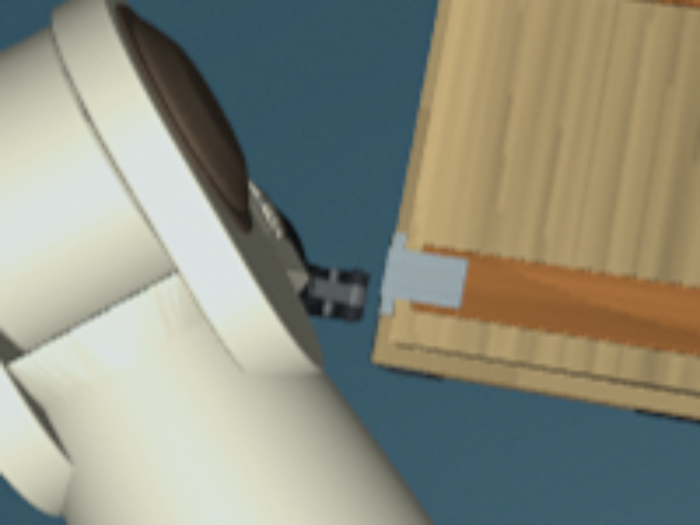

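```bash
python3 - <<'E'
from h import *
print(proj("top",[.1444,.5304,.191]),proj("scene",[.1444,.5304,.191]))
o=bot.get_obs();print(o["ee_pos"],o["tcp_rot"],o["q"],o["qd"])
im=optics.camera("top")[:,:,::-1].copy();p=proj("top",o["ee_pos"])
im2=cv2.resize(im[180:330,140:340],None,fx=3.5,fy=3.5)
for z in (0,.05,.1):
  p=(proj("top",o["ee_pos"]+[0,0,z])-[140,180])*3.5;cv2.circle(im2,tuple(int(x) for x in p),4,(0,0,255),-1)
s=optics.camera("scene")[:,:,::-1].copy()
s2=cv2.resize(s[230:380,330:530],None,fx=3.5,fy=3.5)
for z in (0,.05,.1):
  p=(proj("scene",o["ee_pos"]+[0,0,z])-[330,230])*3.5;cv2.circle(s2,tuple(int(x) for x in p),4,(0,0,255),-1)
cv2.imwrite("pics/c2.png",np.vstack([im2,s2])[::1,::1]);cv2.imwrite("pics/c2.png",cv2.resize(np.hstack([im2,s2]),(800,300)))
E
```

```text
[ 82.23388955 426.42535397] [687.04383243 376.32864179]
[0.4599429  0.25438744 0.22026797] [-1.79940706e+02 -1.90780757e-02  8.06207655e+01] [2.89143762e+01 2.38446855e+00 1.05511860e+01 9.82014313e+01
 5.17171555e-02 3.82935852e+01] [-3.52681541 -0.87066331 -0.63402343  0.53350693 -1.10285301 -3.37648961]
```

View pics/c2.png

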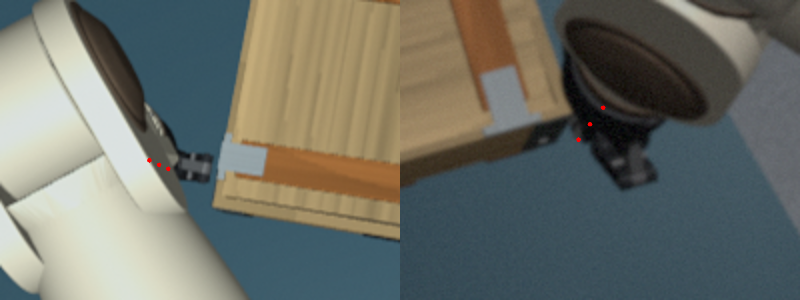

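```bash
python3 - <<'E'
from h import *
print(tri(("top",239.5,263.5),("scene",449,318)))
st()
E
```

```text
(array([0.44464318, 0.26259625, 0.18735904]), np.float64(0.07848455098525883))
5.8 crate mm [-131.9  322.2  220.5] F crate [ 0.  -0.5 -0.7] open -0.0 [-180.     0.    80.5]
```

```bash
python3 - <<'E'
from h import *
for z in(0,.1,.2,.3): print(z,proj("top",[0,0,z]),proj("scene",[0,0,z]))
for n in("top","scene"):
  im=optics.camera(n)[:,:,::-1].copy();o=bot.get_obs()
  for z in (0,.05,.1,.15):
    cv2.circle(im,tuple(int(x) for x in proj(n,o["ee_pos"]+[0,0,z])),3,(0,0,255),-1)
  cv2.imwrite(f"pics/{n}3.png",im)
E
```

```text
0 [348.69827016 475.86956113] [535.65613848 121.83033696]
0.1 [350.93289141 489.77022414] [553.77494387  96.00852855]
0.2 [353.57203446 506.18725143] [575.12999737  65.57461815]
0.3 [356.73647354 525.87193017] [600.673378   29.1717612]
```

View pics/top3.png

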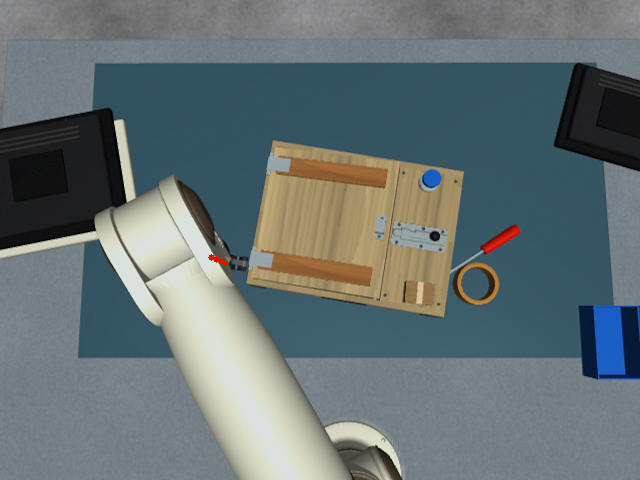

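View pics/scene3.png

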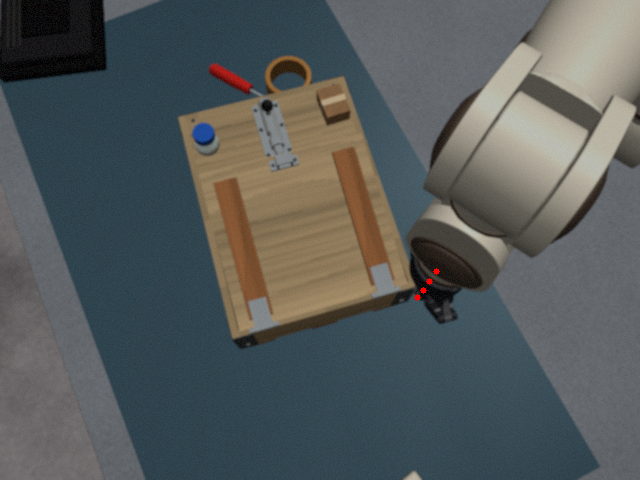

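```bash
python3 - <<'E'
from h import *
a=optics.camera("top")[:,:,::-1][190:290,165:285]; b=optics.camera("scene")[:,:,::-1][230:330,395:515]
cv2.imwrite("pics/c4.png",np.hstack([cv2.resize(x,(400,333),interpolation=2) for x in(a,b)]))
st()
E
```

```text
6.0 crate mm [-131.   320.9  220.9] F crate [0.4 0.2 0.7] open -0.0004 [180.    0.   80.3]
```

View pics/c4.png

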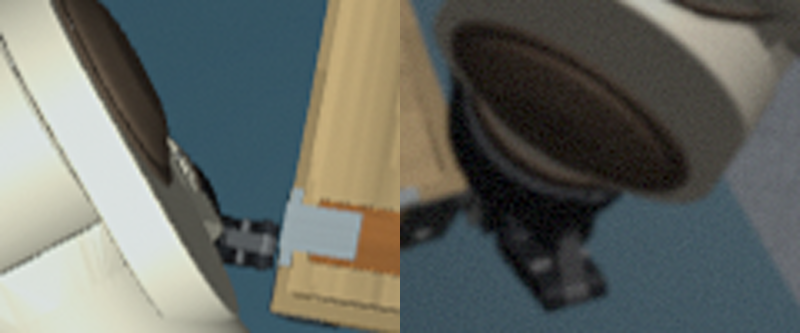

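```bash
python3 - <<'E'
from h import *
T=lambda u,v:("top",235+u/2.66,130+v/2.66)
Sc=lambda u,v:("scene",150+u/2,40+v/2)
for a in [(390,234),(383,284),(438,97),(385,450)]: print("top",np.round(cr(onz(*T(*a),.133))*1000,1))
for a in [(247,253),(291,240)]: print("scene",np.round(cr(onz(*Sc(*a),.133))*1000,1))
a=cv2.imread("pics/top2f.png")[150:320,340:470]; b=cv2.imread("pics/scene2f.png")[80:220,170:370]
cv2.imwrite("pics/c5.png",np.hstack([cv2.resize(a,(382,500),interpolation=2),cv2.resize(b,(418,500),interpolation=2)]))
E
```

```text
top [ 26.4  23.4 133. ]
top [-15.   22.8 133. ]
top [145.9   1.7 133. ]
top [-146.5    1.   133. ]
scene [ 17.6   7.4 133. ]
scene [-23.7   6.  133. ]
```

View pics/c5.png

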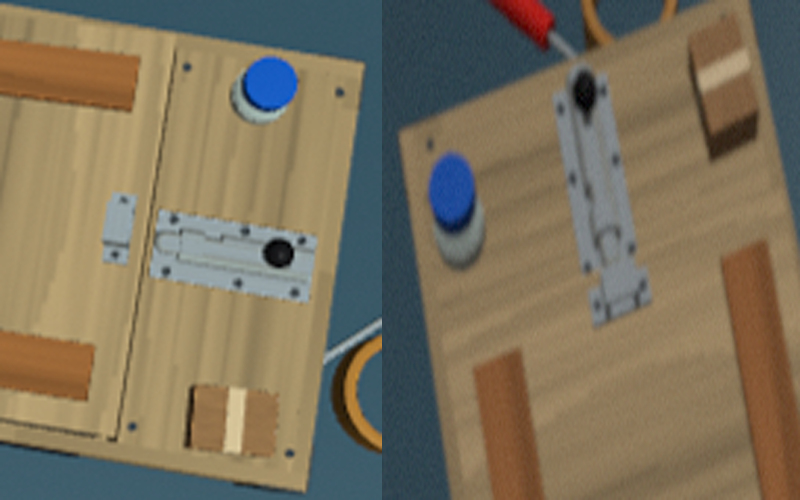

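The triangulated keeper screws sit about 40 mm too high, so the lid is still about 0.15 rad ajar. The shut fingers' linkage bulges about 55 mm to each side along tool x, so it probably rode over the keeper. I'll turn the tool 90° to keep that bulge clear of the keeper, then press again and watch the lid.

```bash
python3 -m creep '[[0,0,-0.04,0,0,0.15,0],[-0.03,0.02,-0.05,0,0,0.3,0],[-0.07,0.04,-0.05,0,0,0.45,0],[-0.11,0.06,-0.05,0,0,0.6,0],[-0.15,0.08,-0.05,0,0,0.75,0],[-0.19,0.1,-0.05,0,0,0.9,0],[-0.22,0.12,-0.05,0,0,1.05,0],[-0.241,0.131,-0.05,0,0,1.2,0]]' >/dev/null;python3 -m creep '[[0,0,0,0,0,0.15,0],[0,0,0,0,0,0.3,0],[0,0,0,0,0,0.374,0],[0,0,0,0,0,0.374,0]]'; python3 - <<'E'
from h import *
st()
print(shift(0,.08,.2,-9.6))
E
```

```text
time: 7.2
ee_pos: [0.5499, -0.0095, 0.271]
tcp_rot: [-180.0, -0.0, -10.0]
wrist_force: [-0.2, -0.1, 0.8]
opening: -0.0001
7.2 crate mm [ -0.4  79.6 271. ] F crate [-0.2 -0.2  0.8] open -0.0001 [-180.   -0.  -10.]
(array([ 0.00040369, -0.00041726,  0.07098026]), array([-6.94593675e-06, -9.94075499e-05, -6.19128708e-03]))
```

```bash
python3 -m creep '[[0,0,0.04,0,0,0,0],[0,0,0.07,0,0,0,0],[0,0,0.085,0,0,0,0],[0,0,0.095,0,0,0,0],[0,0,0.095,0,0,0,0]]'; python3 - <<'E'
from h import *
st()
im=optics.camera("top")[:,:,::-1];cv2.imwrite("pics/top5.png",cv2.resize(im[130:330,235:535],None,fx=2.66,fy=2.66,interpolation=2))
im=optics.camera("scene")[:,:,::-1];cv2.imwrite("pics/scene5.png",cv2.resize(im[40:340,150:430],None,fx=2.0,fy=2.0,interpolation=2))
print(proj("scene",bot.get_obs()["ee_pos"]))
E
```

```text
time: 7.7
ee_pos: [0.5495, -0.0087, 0.175]
tcp_rot: [180.0, 0.1, -9.7]
wrist_force: [-0.5, -0.2, -0.3]
opening: 0.0002
7.7 crate mm [ -0.9  80.2 175. ] F crate [-0.5 -0.2 -0.3] open 0.0002 [ 1.8e+02  1.0e-01 -9.7e+00]
[293.14500357 190.57988038]
```

View pics/scene5.png

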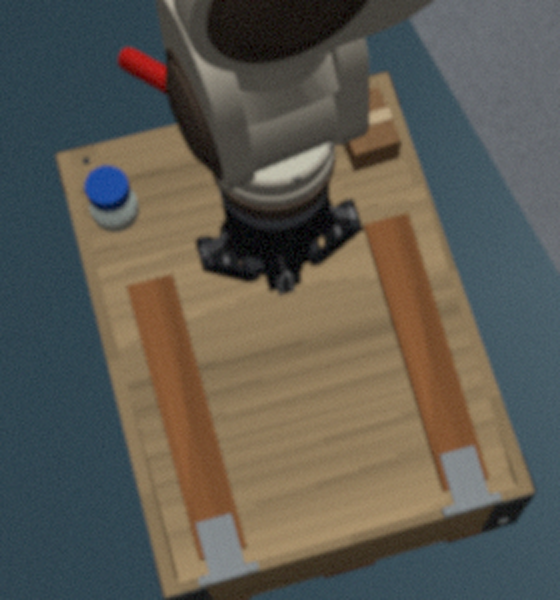

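```bash
python3 - <<'E'
from h import *
for z in (.175,.195,.21): print(cr(onz("scene",292,184,z)))
E
```

```text
[-0.00173509  0.06752724  0.175     ]
[-1.05456849e-04  7.61305884e-02  1.95000000e-01]
[0.00111677 0.0825831  0.21      ]
```

View pics/top5.png

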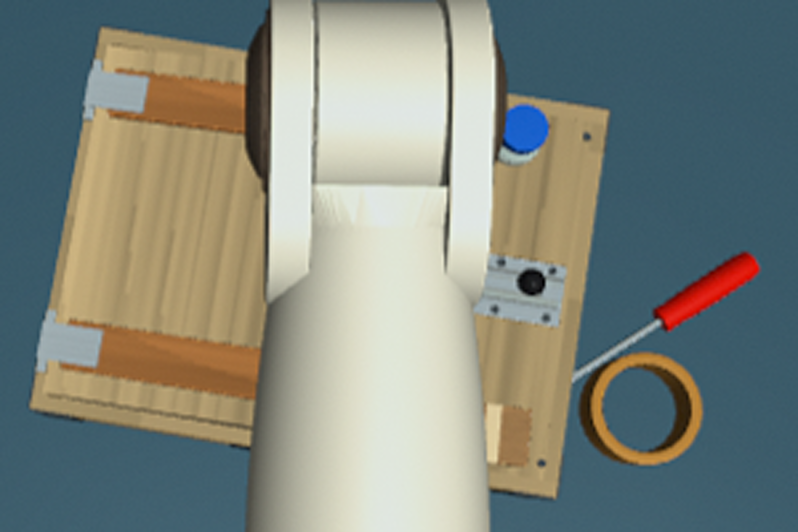

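The tip appears about 30 mm above the reported TCP in the scene view, at (292,184) against a predicted (293,191). The stalled lid height gives the same offset. So I'll press down by contact force, not by the reported height.

```bash
python3 -m creep '[[0,0,0.012,0,0,0,0],[0,0,0.024,0,0,0,0],[0,0,0.036,0,0,0,0],[0,0,0.048,0,0,0,0],[0,0,0.056,0,0,0,0]]';python3 -m creep '[[0,0,0.003,0,0,0,0],[0,0,0.006,0,0,0,0],[0,0,0.009,0,0,0,0],[0,0,0.012,0,0,0,0]]';python3 -m creep '[[0,0,0.002,0,0,0,0],[0,0,0.004,0,0,0,0]]'
```

```text
time: 8.3
ee_pos: [0.5495, -0.0085, 0.1183]
tcp_rot: [180.0, 0.1, -9.8]
wrist_force: [-0.0, -1.6, 2.0]
opening: 0.0
time: 8.7
ee_pos: [0.5502, -0.0085, 0.1081]
tcp_rot: [180.0, -0.0, -9.8]
wrist_force: [-1.0, -0.2, 1.7]
opening: -0.0002
time: 8.9
ee_pos: [0.5501, -0.0084, 0.1039]
tcp_rot: [180.0, -0.0, -9.8]
wrist_force: [-0.3, -2.1, 1.2]
opening: 0.0003
```

```bash
python3 -m creep '[[0,0,0.002,0,0,0,0],[0,0,0.004,0,0,0,0]]';python3 -m creep '[[0,0,0.002,0,0,0,0],[0,0,0.003,0,0,0,0]]';python3 -m creep '[[0,0,0.001,0,0,0,0],[0,0,0.002,0,0,0,0]]';python3 -m creep '[[0,0,0.001,0,0,0,0],[0,0,0.002,0,0,0,0]]'
```

```text
time: 9.1
ee_pos: [0.5501, -0.0084, 0.0998]
tcp_rot: [180.0, -0.0, -9.8]
wrist_force: [0.3, -0.7, 1.2]
opening: -0.0001
time: 9.3
ee_pos: [0.55, -0.0084, 0.0967]
tcp_rot: [-180.0, -0.0, -9.8]
wrist_force: [0.5, -0.9, 1.6]
opening: -0.0001
time: 9.5
ee_pos: [0.55, -0.0084, 0.0949]
tcp_rot: [180.0, -0.0, -9.8]
wrist_force: [-0.8, -1.7, 0.5]
opening: -0.0003
time: 9.7
ee_pos: [0.55, -0.0084, 0.0928]
tcp_rot: [180.0, -0.0, -9.8]
wrist_force: [0.3, -0.8, 1.9]
opening: 0.0
```

```bash
python3 -m creep '[[0,0,0.001,0,0,0,0],[0,0,0.002,0,0,0,0]]';python3 -m creep '[[0,0,0.001,0,0,0,0],[0,0,0.002,0,0,0,0]]';python3 - <<'E'
from h import *
st()
im=optics.camera("scene")[:,:,::-1];cv2.imwrite("pics/scene6.png",cv2.resize(im[40:340,150:430],None,fx=2.0,fy=2.0,interpolation=2))
E
```

```text
time: 9.9
ee_pos: [0.55, -0.0084, 0.0908]
tcp_rot: [180.0, 0.0, -9.8]
wrist_force: [0.0, -0.6, 2.2]
opening: -0.0001
time: 10.1
ee_pos: [0.5501, -0.0084, 0.0903]
tcp_rot: [-180.0, -0.1, -9.8]
wrist_force: [-5.4, -1.4, 17.1]
opening: 0.0003
10.1 crate mm [-0.3 80.7 90.3] F crate [-5.  -2.3 17.1] open 0.0003 [-1.8e+02 -1.0e-01 -9.8e+00]
```

View pics/scene6.png

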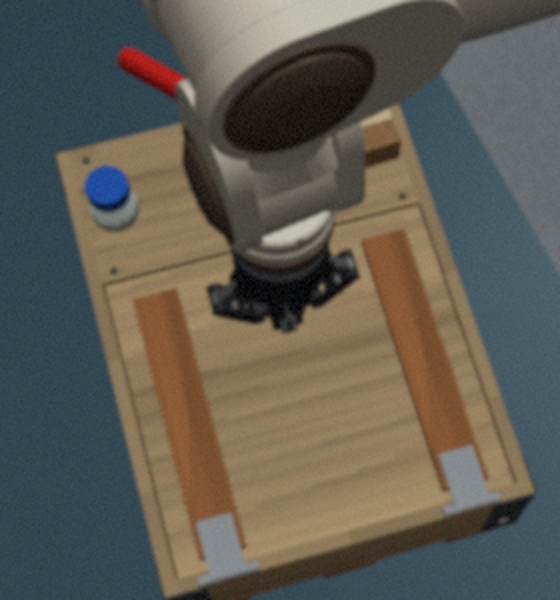

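Lid seated: the hard stop gave 17 N at reported z 0.0903, and the scene view shows an even hairline seam all round. True tip height is therefore about reported + 39.5 mm. Backing off now, and working out the gripper bulge and bystander positions before going to the knob.

```bash
python3 -m creep '[[0,0,0,0,0,0,0],[0,0,-0.03,0,0,0,0],[0,0,-0.08,0,0,0,0],[0,0,-0.12,0,0,0,0],[0,0,-0.12,0,0,0,0]]' | head -3; python3 - <<'E'
from h import *
T=lambda u,v:("top",235+u/2.66,130+v/2.66)
print("jar",cr(onz(*T(524,128),.185)),"carton",[cr(onz(*T(*a),.162)) for a in((455,401),(452,459),(531,406),(527,465))])
# knuckle
ee=np.array([.4605,.2525,.2208]);tx=ey
def X(s,h):return ee+s*tx+[0,0,h]
from scipy.optimize import least_squares
for a,b in [((239.5,263.5),(449,316)),((246,263.5),(452,319))]:
  r=least_squares(lambda p:np.r_[proj("top",X(-p[0],p[1]))-a,proj("scene",X(p[0],p[1]))-b],[.05,.05]);print(r.x,r.fun)
st();im=optics.camera("scene")[:,:,::-1];cv2.imwrite("pics/scene7.png",cv2.resize(im[40:340,150:430],None,fx=2.0,fy=2.0,interpolation=2))
E
```

```text
time: 10.65
ee_pos: [0.5516, -0.0082, 0.2147]
tcp_rot: [-179.9, -0.4, -9.8]
jar [ 0.11825467 -0.06362298  0.185     ] carton [array([-0.10081111, -0.04436983,  0.162     ]), array([-0.14566032, -0.04859846,  0.162     ]), array([-0.09480253, -0.10343054,  0.162     ]), array([-0.1405468 , -0.10668198,  0.162     ])]
[0.05211773 0.13128353] [ 2.12725048 -0.13888737 -0.35888327 -1.46124212]
[0.06008241 0.13908674] [-0.50537702  0.27122757  0.10894737  0.30553983]
10.65 crate mm [  1.1  81.1 214.7] F crate [ 1.2  0.9 -0.3] open 0.0 [-179.9   -0.4   -9.8]
```

View pics/scene7.png

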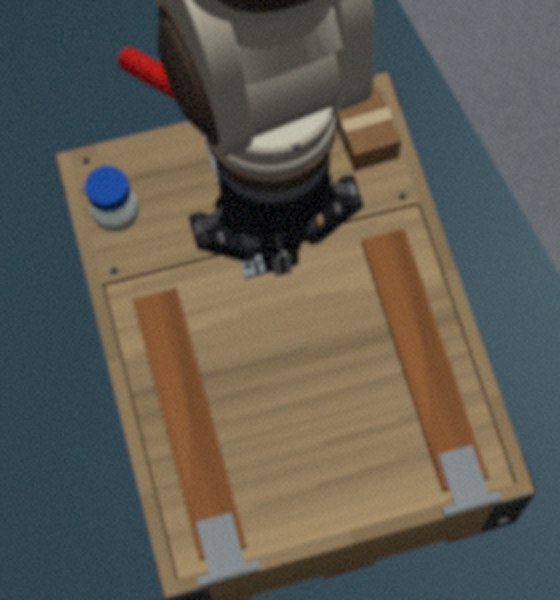

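The bulge is ±60 mm wide and about 95 mm above the tip, so it clears the jar and knob. The lid stays shut after release, with the seam still even. Moving behind the knob.

```bash
python3 -m creep '[[0,0.04,0,0,0,0,0],[0,0.085,0,0,0,0,0],[0,0.13,0,0,0,0,0],[0,0.175,0,0,0,0,0],[0,0.206,0,0,0,0,0],[0,0.206,0,0,0,0,0]]'; python3 - <<'E'
from h import *
st();print(shift(.001,-.124,.131,-9.6))
E
```

```text
time: 11.3
ee_pos: [0.5136, -0.2144, 0.2069]
tcp_rot: [-180.0, 0.2, -10.0]
wrist_force: [0.4, 0.3, -0.2]
opening: 0.0001
11.3 crate mm [  -2.  -128.5  206.9] F crate [ 0.3  0.4 -0.2] open 0.0001 [-180.     0.2  -10. ]
(array([ 0.003145  , -0.00449239,  0.0758854 ]), array([-0.00021461,  0.00266931, -0.00728515]))
```

```bash
python3 -m creep '[[0.003,0,0.03,0,0,-0.007,0],[0.003,0,0.06,0,0,-0.007,0],[0.003,0,0.076,0,0,-0.007,0],[0.003,0,0.076,0,0,-0.007,0]]'; python3 - <<'E'
from h import *
st()
im=optics.camera("scene")[:,:,::-1];cv2.imwrite("pics/scene8.png",cv2.resize(im[40:240,160:420],None,fx=3,fy=3,interpolation=2))
im=optics.camera("top")[:,:,::-1];cv2.imwrite("pics/top8.png",cv2.resize(im[130:330,335:535],None,fx=3,fy=3,interpolation=2))
E
```

```text
time: 11.7
ee_pos: [0.5163, -0.2105, 0.1291]
tcp_rot: [-179.9, 0.3, -9.4]
wrist_force: [-0.3, -0.1, 0.2]
opening: -0.0
11.7 crate mm [  -0.  -124.3  129.1] F crate [-0.3 -0.2  0.2] open -0.0 [-179.9    0.3   -9.4]
```

View pics/scene8.png

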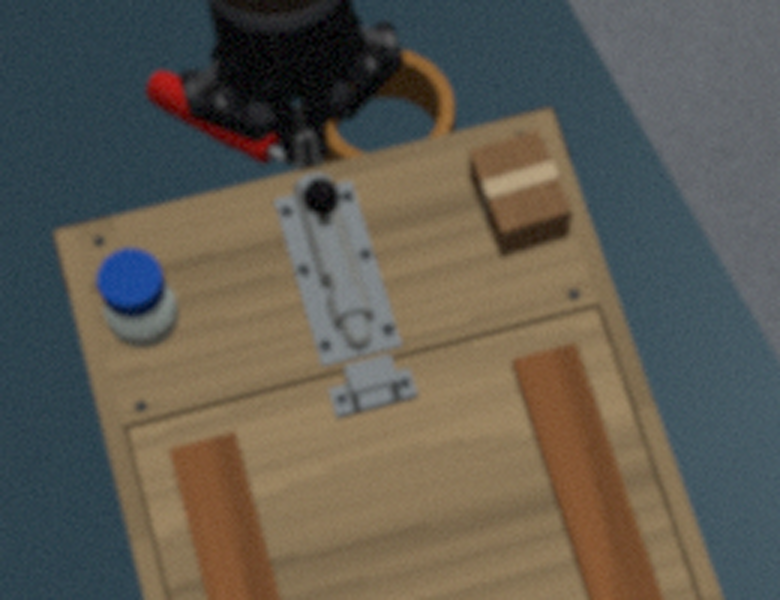

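View pics/top8.png

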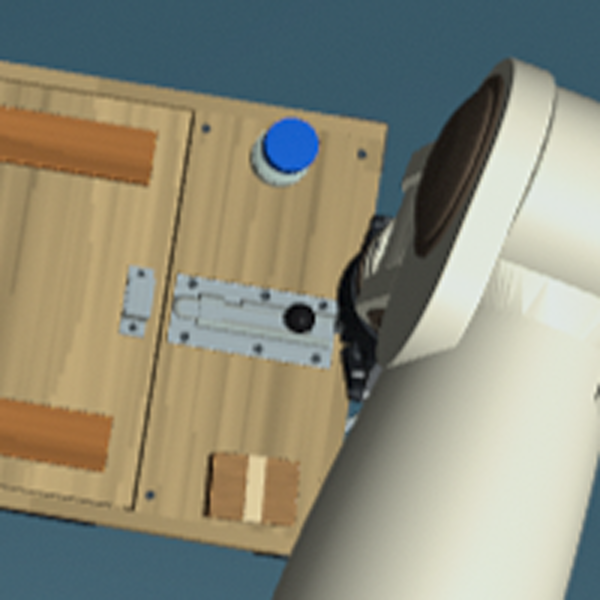

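The lid is flush: the keeper stands off the plate, and the seam is even in both views. The tip at about (262,90) is in line behind the knob at (266,106). Pushing along the slot.

```bash
python3 -m creep '[[0,-0.005,0,0,0,0,0],[0,-0.01,0,0,0,0,0],[0,-0.014,0,0,0,0,0],[0,-0.018,0,0,0,0,0]]'|sed -n '1,4p';python3 -m creep '[[0,-0.004,0,0,0,0,0],[0,-0.008,0,0,0,0,0],[0,-0.012,0,0,0,0,0],[0,-0.016,0,0,0,0,0]]'|sed -n '1,4p'; python3 - <<'E'
from h import *
st()
im=optics.camera("scene")[:,:,::-1];cv2.imwrite("pics/scene9.png",cv2.resize(im[40:240,160:420],None,fx=3,fy=3,interpolation=2))
E
```

```text
time: 12.2
ee_pos: [0.5212, -0.194, 0.1336]
tcp_rot: [180.0, -0.1, -9.4]
wrist_force: [0.2, -2.9, 1.5]
time: 12.6
ee_pos: [0.5235, -0.1781, 0.133]
tcp_rot: [180.0, -0.0, -9.4]
wrist_force: [-0.1, -2.5, 1.9]
12.6 crate mm [  1.7 -91.1 133. ] F crate [ 0.3 -2.5  1.9] open 0.0006 [180.   -0.   -9.4]
```

View pics/scene9.png

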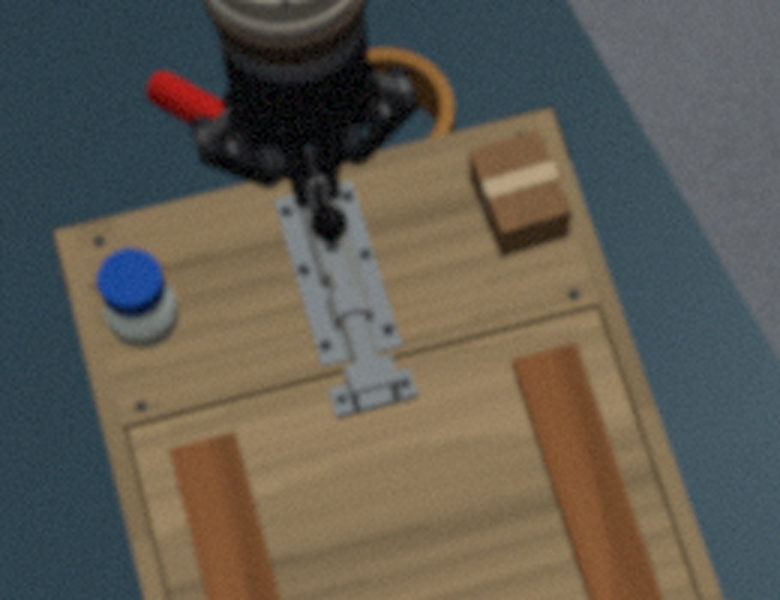

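The knob, now at (269,115), moved with the fingertip at 2.5 N, and the rod is entering the keeper. Continuing, with finer steps near the stop.

```bash
python3 -m creep '[[0,-0.004,0,0,0,0,0],[0,-0.008,0,0,0,0,0],[0,-0.012,0,0,0,0,0],[0,-0.016,0,0,0,0,0],[0,-0.018,0,0,0,0,0]]'|sed -n '2,4p';python3 -m creep '[[0,-0.001,0,0,0,0,0],[0,-0.002,0,0,0,0,0]]'|sed -n '2,4p';python3 -m creep '[[0,-0.001,0,0,0,0,0],[0,-0.002,0,0,0,0,0]]'|sed -n '2,4p'; python3 - <<'E'
from h import *
st()
E
```

```text
ee_pos: [0.5265, -0.1602, 0.1329]
tcp_rot: [-180.0, -0.0, -9.4]
wrist_force: [0.2, -2.6, 1.9]
ee_pos: [0.5268, -0.1586, 0.1329]
tcp_rot: [180.0, -0.0, -9.4]
wrist_force: [-0.1, -2.6, 2.0]
ee_pos: [0.5271, -0.1567, 0.1329]
tcp_rot: [180.0, -0.0, -9.4]
wrist_force: [-0.1, -1.3, 1.2]
13.55 crate mm [  1.7 -69.4 132.9] F crate [ 0.2 -1.3  1.2] open -0.0003 [180.   -0.   -9.4]
```

```bash
python3 -m creep '[[0,-0.001,0,0,0,0,0],[0,-0.002,0,0,0,0,0]]'|sed -n '2,4p';python3 -m creep '[[0,-0.001,0,0,0,0,0],[0,-0.002,0,0,0,0,0]]'|sed -n '2,4p';python3 -m creep '[[0,-0.001,0,0,0,0,0],[0,-0.001,0,0,0,0,0]]'|sed -n '2,4p'; python3 - <<'E'
from h import *
st()
E
```

```text
ee_pos: [0.5274, -0.1547, 0.1329]
tcp_rot: [180.0, -0.0, -9.4]
wrist_force: [0.4, -2.4, 2.2]
ee_pos: [0.5276, -0.1536, 0.133]
tcp_rot: [179.9, -0.0, -9.4]
wrist_force: [-0.8, -10.9, 2.5]
ee_pos: [0.5276, -0.1535, 0.1331]
tcp_rot: [179.8, -0.0, -9.5]
wrist_force: [-2.2, -13.2, 2.1]
14.15 crate mm [  1.7 -66.2 133.1] F crate [  0.  -13.4   2.1] open -0.0001 [179.8  -0.   -9.5]
```

The bolt met its end stop at 13 N, with the ball centre at about y = -44 mm. Backing off, then moving round to the knob's -x side.

```bash
python3 -m creep '[[0,0.015,0,0,0,0,0],[0,0.015,-0.035,0,0,0,0],[-0.02,0.01,-0.035,0,0,0,0],[-0.042,-0.01,-0.035,0,0,0,0],[-0.042,-0.022,-0.035,0,0,0,0],[-0.042,-0.022,-0.01,0,0,0,0],[-0.042,-0.022,0.006,0,0,0,0],[-0.042,-0.022,0.006,0,0,0,0]]'|sed -n '2,4p'; python3 - <<'E'
from h import *
st()
im=optics.camera("scene")[:,:,::-1];cv2.imwrite("pics/scene10.png",cv2.resize(im[40:240,160:420],None,fx=3,fy=3,interpolation=2))
im=optics.camera("top")[:,:,::-1];cv2.imwrite("pics/top10.png",cv2.resize(im[130:330,335:535],None,fx=3,fy=3,interpolation=2))
E
```

```text
ee_pos: [0.4891, -0.1226, 0.1245]
tcp_rot: [-179.9, 0.2, -9.4]
wrist_force: [-0.9, -0.6, 0.5]
14.95 crate mm [-41.5 -42.2 124.5] F crate [-0.8 -0.7  0.5] open -0.0004 [-179.9    0.2   -9.4]
```

View pics/scene10.png

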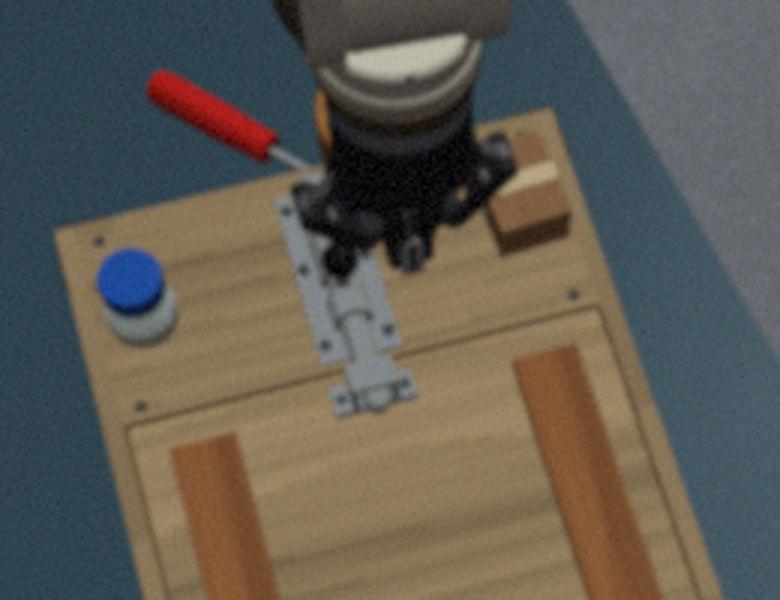

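View pics/top10.png

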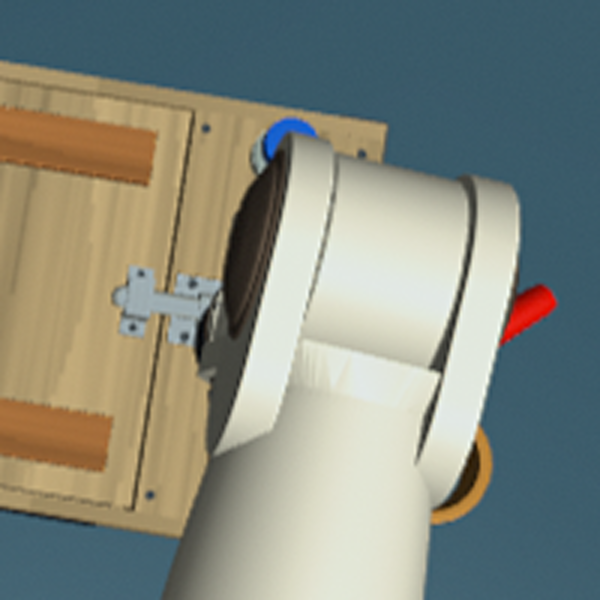

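Both views show the rod through the keeper and past it. The fingertip at (297,125) is beside the ball at (274,127), on its -x side. Pushing it over.

```bash
python3 -m creep '[[0.006,0,0,0,0,0,0],[0.012,0,0,0,0,0,0],[0.016,0,0,0,0,0,0],[0.02,0,0,0,0,0,0]]'|sed -n '2,4p';python3 -m creep '[[0.004,0,0,0,0,0,0],[0.008,0,0,0,0,0,0],[0.01,0,0,0,0,0,0]]'|sed -n '2,4p'; python3 -m creep '[[0.003,0,0.001,0,0,0,0],[0.006,0,0.001,0,0,0,0],[0.006,0,0.001,0,0,0,0]]'|sed -n '2,4p'; python3 - <<'E'
from h import *
st()
im=optics.camera("scene")[:,:,::-1];cv2.imwrite("pics/scene11.png",cv2.resize(im[80:180,210:340],None,fx=6,fy=6,interpolation=2))
E
```

```text
ee_pos: [0.5101, -0.1265, 0.1272]
tcp_rot: [180.0, 0.0, -9.4]
wrist_force: [-2.6, 0.8, 1.9]
ee_pos: [0.5199, -0.1281, 0.1268]
tcp_rot: [180.0, 0.0, -9.4]
wrist_force: [-1.7, -0.4, 1.4]
ee_pos: [0.5257, -0.129, 0.1256]
tcp_rot: [-180.0, 0.0, -9.4]
wrist_force: [-0.3, -0.3, -0.2]
16.05 crate mm [ -4.3 -42.4 125.6] F crate [-0.2 -0.4 -0.2] open 0.0001 [-180.     0.    -9.4]
```

View pics/scene11.png

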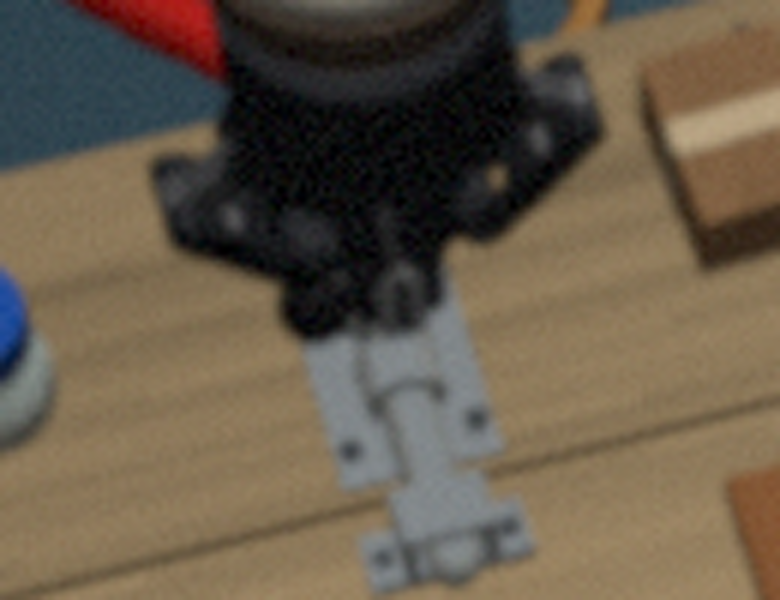

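The ball at (262,130) leads the tip at (277,131). That puts it about 18 mm over, near 0.55 rad. Pushing a little more, then going over the top.

```bash
python3 -m creep '[[0.003,0,0.001,0,0,0,0],[0.006,0,0.002,0,0,0,0],[0.008,0,0.003,0,0,0,0],[0.008,0,0.003,0,0,0,0]]'|sed -n '2,4p'; python3 - <<'E'
from h import *
st()
im=optics.camera("scene")[:,:,::-1];cv2.imwrite("pics/scene12.png",cv2.resize(im[80:180,210:340],None,fx=6,fy=6,interpolation=2))
E
```

```text
ee_pos: [0.5336, -0.1304, 0.1226]
tcp_rot: [180.0, 0.0, -9.4]
wrist_force: [0.1, 0.5, -0.4]
16.5 crate mm [  3.7 -42.4 122.6] F crate [ 0.1  0.5 -0.4] open 0.0001 [180.    0.   -9.4]
```

View pics/scene12.png

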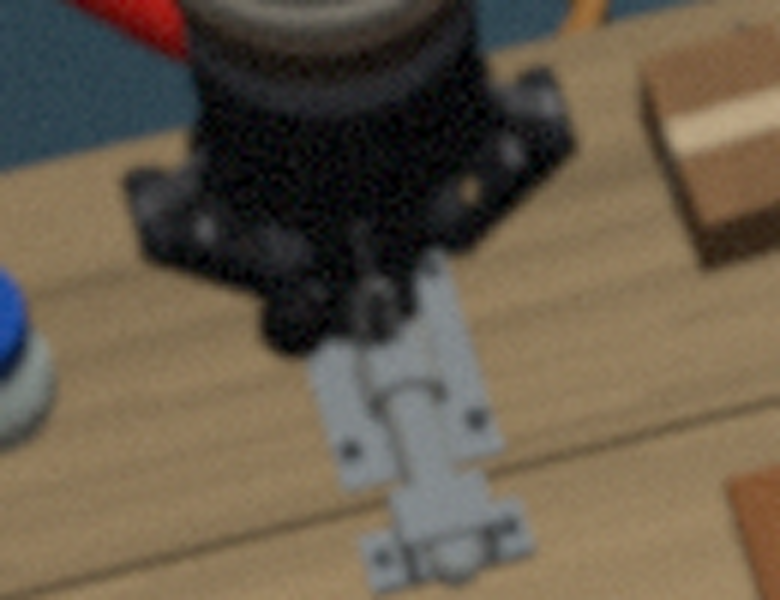

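```bash
python3 -m creep '[[-0.004,0,-0.01,0,0,0,0],[-0.004,0,-0.035,0,0,0,0],[0.008,0,-0.035,0,0,0,0],[0.02,0,-0.033,0,0,0,0],[0.02,0,-0.025,0,0,0,0]]'|sed -n '2,4p'; python3 - <<'E'
from h import *
print(cr(onz("scene",258.3,133,.168)))
st()
im=optics.camera("scene")[:,:,::-1];cv2.imwrite("pics/scene13.png",cv2.resize(im[80:180,210:340],None,fx=6,fy=6,interpolation=2))
E
```

```text
ee_pos: [0.5545, -0.1338, 0.148]
tcp_rot: [180.0, -0.1, -9.4]
wrist_force: [-0.7, -0.3, 0.2]
[ 0.02875946 -0.0459982   0.168     ]
17.05 crate mm [ 24.9 -42.3 148. ] F crate [-0.6 -0.4  0.2] open -0.0004 [ 1.8e+02 -1.0e-01 -9.4e+00]
```

View pics/scene13.png

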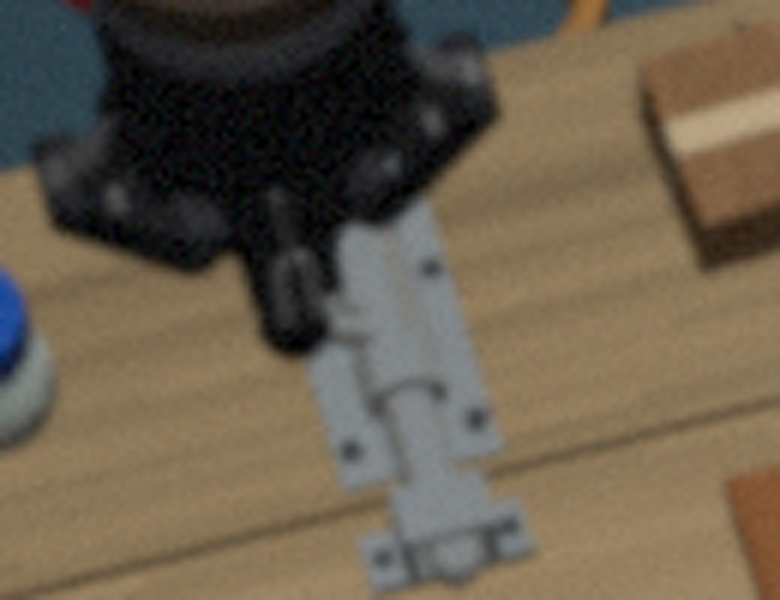

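The tip at (258,128) is right above the ball at (258,133), with the stem visible beside it. Following the arc down.

```bash
python3 -m creep '[[0.001,0.001,0.006,0,0,0,0],[0.001,0.001,0.009,0,0,0,0],[0.003,0.001,0.0115,0,0,0,0],[0.0045,0.001,0.014,0,0,0,0]]'|sed -n '2,4p';python3 -m creep '[[0.0015,0,0.003,0,0,0,0],[0.0025,0,0.0055,0,0,0,0]]'|sed -n '2,4p'; python3 -m creep '[[0.0007,0,0.002,0,0,0,0],[0.0012,0,0.004,0,0,0,0]]'|sed -n '2,4p'; python3 - <<'E'
from h import *
st()
im=optics.camera("scene")[:,:,::-1];cv2.imwrite("pics/scene14.png",cv2.resize(im[80:180,210:340],None,fx=6,fy=6,interpolation=2))
E
```

```text
ee_pos: [0.5575, -0.1354, 0.134]
tcp_rot: [180.0, -0.0, -9.4]
wrist_force: [1.2, -0.3, 3.6]
ee_pos: [0.5606, -0.1358, 0.1287]
tcp_rot: [180.0, -0.1, -9.4]
wrist_force: [2.4, 0.7, 4.3]
ee_pos: [0.5611, -0.1359, 0.1242]
tcp_rot: [-180.0, 0.0, -9.4]
wrist_force: [1.6, -0.8, 2.6]
17.9 crate mm [ 31.8 -43.2 124.2] F crate [ 1.7 -0.5  2.6] open -0.0001 [-180.     0.    -9.4]
```

View pics/scene14.png

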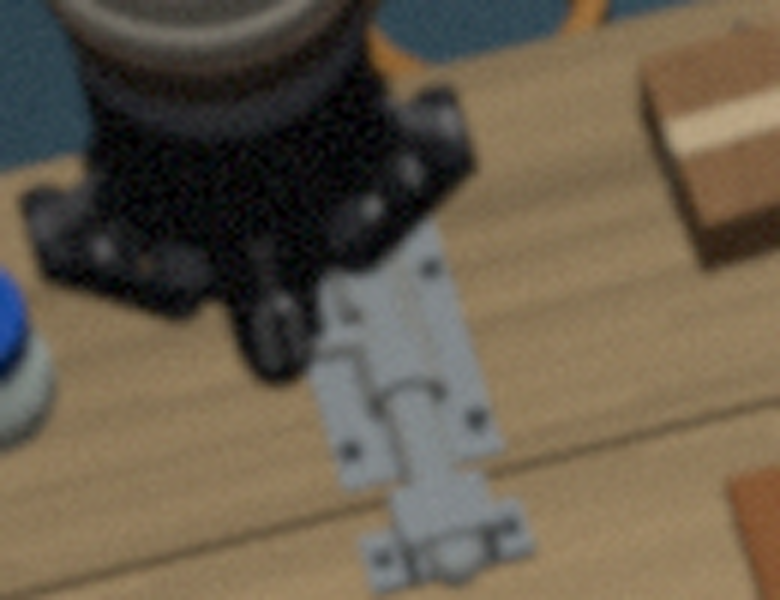

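The knob is going down under 3–5 N. True tip is about 0.164, close to the expected end. Continuing gently to the stop.

```bash
python3 -m creep '[[0,0,0.001,0,0,0,0],[0.0002,0,0.002,0,0,0,0]]'|sed -n '2,4p';python3 -m creep '[[0,0,0.001,0,0,0,0],[0,0,0.001,0,0,0,0]]'|sed -n '2,4p'
```

```text
ee_pos: [0.5615, -0.136, 0.1235]
tcp_rot: [180.0, -0.1, -9.4]
wrist_force: [-0.4, 0.7, 14.0]
ee_pos: [0.5616, -0.136, 0.1234]
tcp_rot: [180.0, -0.1, -9.4]
wrist_force: [-1.3, 1.3, 13.8]
```

It reached the stop at 14 N, at true tip height 0.163 against an expected 0.164. Lifting off and checking.

```bash
python3 -m creep '[[0,0,0,0,0,0,0],[-0.001,0,-0.02,0,0,0,0],[-0.001,0,-0.06,0,0,0,0],[-0.001,0,-0.1,0,0,0,0],[-0.04,0,-0.14,0,0,0,0],[-0.09,0,-0.14,0,0,0,0],[-0.14,0,-0.14,0,0,0,0],[-0.18,0,-0.14,0,0,0,0]]'|sed -n '2,4p';python3 -m creep '[[-0.03,-0.04,0,0,0,0,0],[-0.05,-0.08,0,0,0,0,0],[-0.05,-0.13,0,0,0,0,0],[-0.05,-0.18,0,0,0,0,0],[-0.05,-0.23,0,0,0,0,0],[-0.05,-0.28,0,0,0,0,0],[-0.05,-0.33,0,0,0,0,0],[-0.05,-0.33,0,0,0,0,0]]'|sed -n '2,4p'; python3 - <<'E'
from h import *
st()
im=optics.camera("scene")[:,:,::-1];cv2.imwrite("pics/scene15f.png",im);cv2.imwrite("pics/scene15.png",cv2.resize(im[40:240,160:420],None,fx=3,fy=3,interpolation=2))
im=optics.camera("top")[:,:,::-1];cv2.imwrite("pics/top15f.png",im);cv2.imwrite("pics/top15.png",cv2.resize(im[130:330,235:535],None,fx=2.66,fy=2.66,interpolation=2))
E
```

```text
ee_pos: [0.3813, -0.106, 0.2611]
tcp_rot: [-180.0, 0.1, -9.4]
wrist_force: [-0.2, 0.0, 1.2]
ee_pos: [0.3877, 0.2315, 0.2592]
tcp_rot: [179.9, 0.2, -9.1]
wrist_force: [-0.3, -0.6, -0.0]
19.95 crate mm [-200.5  290.1  259.2] F crate [-0.2 -0.6 -0. ] open 0.0003 [179.9   0.2  -9.1]
```

View pics/scene15.png

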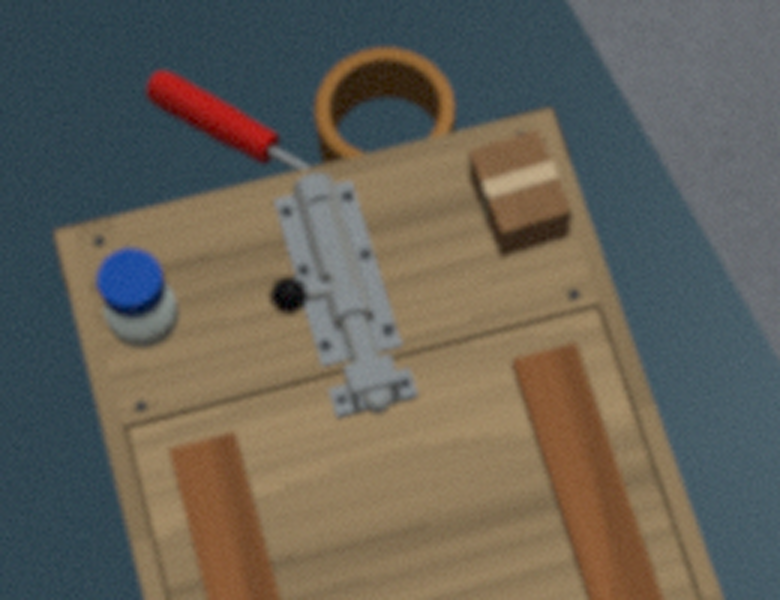

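View pics/top15.png

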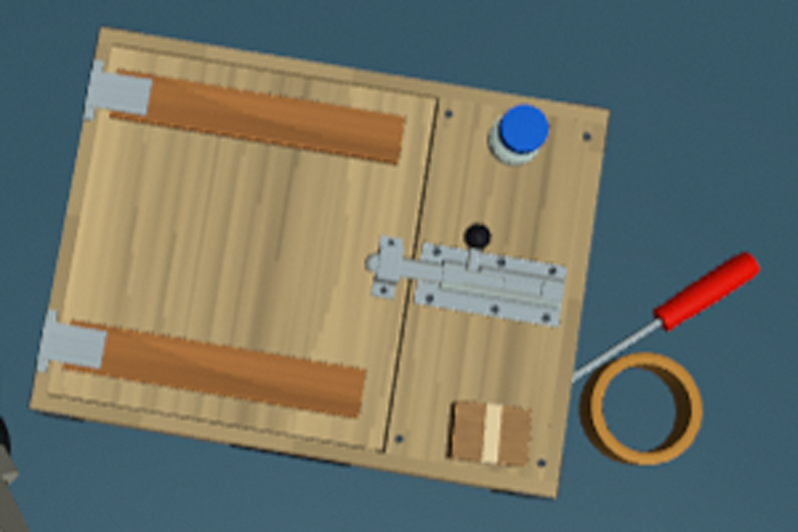

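```bash
python3 - <<'E'
from h import *
T=lambda u,v:("top",235+u/2.66,130+v/2.66); S=lambda u,v:("scene",160+u/3,40+v/3)
for n,a,b in (("knob",(477,237),(288,295)),("k+",(391,242),(342,398)),("k-",(384,290),(405,382))):
  p,e=tri(T(*a),S(*b));print(n,np.round(cr(p)*1000,1),round(e*1000,1))
for n in("top","scene"):
  a=cv2.imread(f"pics/{n}0.png").astype(int);b=cv2.imread(f"pics/{n}15f.png").astype(int);
  for nm,(z) in {"top":{"jar":(417,443,164,195),"carton":(402,436,279,306),"tape+driver":(450,525,222,307)},"scene":{"jar":(190,222,120,157),"carton":(314,352,80,125),"tape+driver":(205,315,50,88)}}[n].items():
    print(n,nm,np.abs(a-b)[z[2]:z[3],z[0]:z[1]].mean().round(2))
E
```

```text
knob [ 33.4 -44.8 152. ] 2.7
k+ [ 19.7  21.7 137.5] 1.0
k- [-19.4  21.  135. ] 1.5
top jar 11.86
top carton 12.29
top tape+driver 8.95
scene jar 4.96
scene carton 4.92
scene tape+driver 4.3
```

```bash
python3 - <<'E'
from h import *
R={"top":{"jar":(412,448,160,200),"carton":(398,440,275,310),"tape+driver":(448,530,215,312)},"scene":{"jar":(186,226,116,160),"carton":(310,356,76,128)}}
for n in R:
  a=cv2.cvtColor(cv2.imread(f"pics/{n}0.png"),6).astype(np.float32);b=cv2.cvtColor(cv2.imread(f"pics/{n}15f.png"),6).astype(np.float32)
  for k,z in R[n].items():
    print(n,k,cv2.phaseCorrelate(a[z[2]:z[3],z[0]:z[1]],b[z[2]:z[3],z[0]:z[1]]))
E
```

```text
top jar ((0.03341657479314364, 0.02199531573008784), 0.9901176833444172)
top carton ((0.49895268390627834, -0.03423785489206921), 0.9966821724985853)
top tape+driver ((-0.03028855052198054, -0.00020140617719732745), 0.9876303128136529)
scene jar ((-0.008993239740302528, 0.47841492576810296), 1.072891059981452)
scene carton ((0.06438474195214638, 0.09360639731766085), 0.9456996708004562)
```

The bystanders show image shifts of 0.5 px or less (under 1 mm). Handing in.

```bash
python3 - <<'E'
from workcell import bot
print(bot.job_done())
E
```

```text
the job is handed in; nothing more can be done
None
```

The crate is shut and bolted, and I handed the job in at about 20 s of the 56 s; no verdict was reported.

**What I did:** I pressed the lid to its hard stop at about 17 N. Then I pushed the knob to the end of its slot (about 13 N at the stop) and turned it over into the notch (about 14 N at the stop). The knob was only pushed with shut fingers, never gripped.

**Last checks:**
- **Knob:** the ball centre measured at (33, -45, 152) mm in the crate's frame. That is about 1.39 rad, and the stop is at 1.36.
- **Bolt:** both views show the rod through the keeper.
- **Lid:** the seam is even all round. The keeper screws measured about 135–137 mm high, roughly what a shut lid should give.
- **Bystanders:** the jar and carton showed image shifts of 0.5 px or less. The tape roll and screwdriver showed no shift in the top view; I did not run that check on them in the scene view.
- **Robot:** the arm was clear of everything, with no force at the wrist beyond sensor noise.

**What disagreed:**
- **Tip height:** the reported tool height was about 39.5 mm below where the fingertips really were. The scene view showed roughly the same offset, and the lid's hard stop confirmed it.
- **First press:** because of that offset, my first press stopped with the lid still about 0.15 rad ajar. I saw this in the pictures and pressed again until it met its stop.

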